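# Shut the laptop and push it under the desk shelf

### The arm

A 6-joint arm with a two-finger parallel gripper is mounted at the origin on the work surface. World frame = base frame: x ahead of the robot, y to its left, z up, the work surface at z = 0. Lengths are in m, angles in degrees, forces in N, time in s.
With the tool pointing down it reaches from about 0.35 to 0.875 m from the base axis. Payload 4.2 kg.
Tool frame: the origin (TCP) lies at the centre of the arm's flange, where the gripper is bolted on; the fingertips stand 182 mm ahead of it and the grasp point (between the pads) lies 164 mm ahead of it (r.nose_length is the distance from the TCP to the fingertips, in m); z points along the fingers, y is the line along which they close (so a half turn about z gives the same grasp; the last joint's range is limited). The gripper opens to 87 mm and grips with 3 to 60 N. Pads are 19 mm wide; open, the fingers measure 117 mm over their backs; the gripper's body (75 mm by 190 mm) begins 51 mm behind the grasp point.
Start: joints at [88.499, 22.042, 0.453, 0, -68.411, -14.817], TCP at [0.176, 0.6, 0.405] pointing down, gripper open.
Joint ranges: [-179.83, 179.83], [-69.29, 118.12], [-61.27, 80.66], [-181.25, 117.63], [-171.15, -9.14], [-177.46, 177.46]. Speed limits (degrees/s): [159.86, 159.86, 180, 180, 180, 180].

### API

Orientations are given as a 3x3 rotation matrix whose columns are the frame's x, y, z axes.
In Python, from station import r, vision gives the robot as it stands. The module is installed in compiled form; this text tells all that it offers.
- The arm moves only by the shell command python3 -m creep 'ROWS'. ROWS is JSON, a list of rows, each a list of 7 numbers: the opening, from -1 (shut) to 1 (fully open), then the shift along the tool's x, y, z in mm, then the turn, a rotation vector about the tool's x, y, z in degrees. A call has 1 to 8 rows; each row is the pose to reach, as a shift and turn from the pose commanded when the call began, along the tool's axes at that moment; what a row does not reach only later rows make up. A row lasts 1/12 s, in which the tool goes at most 41.7 mm and 7.16 degrees, less where a joint would pass 70% of its speed; a pose out of reach is approached as far as the arm can. A call with a gripper value outside its range is refused whole. The fingers move at their own pace and stop on an object; the grip force is fixed at half the most. Time passes only in rows, so rows that repeat a pose let the fingers close. It gives the time, the measured TCP pose, the force, the opening and the grip force at its end, in the units of the state.
- r.sense(): the state, without advancing time (a new reading comes with each control period).
- vision.capture(name): name is "side" or "top"; returns (picture, depth): 420x560x3 uint8, red, green, blue; 420x560 float32, m along the optical axis (not along the pixel's ray), 0 where there is no reading.
- vision.camera_model(name): a dict with "vertical_fov" (degrees; the focal length in pixels is half the picture's height over the tangent of half this angle, whatever the lens; pixels are square), "cx", "cy" (the principal point, pixels), "distortion" ([k1, k2, p1, p2, k3] as OpenCV has them; the pictures are not rectified), "extrinsics" (4x4, takes a point from camera to world coordinates). Camera axes: x right, y down, z forward; pixel columns grow to the right and rows downward; lengths in m; the calibration is good to about 2 mm. A picture is of the moment at which its call begins. camera_model takes no time and is no camera call.
- r.finish_job(): hands the job in; it is judged then, once.
Trained networks look in the newest picture that a camera, given by its name, has taken for a name from the list of things; names that differ only in an ending like _2 or _b are one class to them, and where a whole thing is asked for, a point or a joint stands for the part that bears it (a point fixed in the world has none). Each returns a list of dicts, best first, with "conf" (0 to 1); they miss things now and then, are a little off and sometimes report something else, mostly with a low value. They report only what shows in the picture. A call takes as long as a camera call.
- vision.find_in(camera, thing): "uv" ([column, row] in pixels, amid what is visible of it).
- vision.cut_out(camera, thing): "region" (420x560 bool, what is visible of it) and "uv" ([column, row] in pixels, amid what is visible of it).
The state is a dict: "time_s": time; "joints": joint angles; "joint_velocities": joint speeds; "effort": joint torques, N m; "tcp_pos": TCP position; "ee_rot": TCP orientation; "wrist_force": force on the tool from outside, world axes, zero at the start; "moment": the same for the moment, N m; "gripper_width": opening from 0.0 (shut) to 1.0 (fully open); "gripper_force": force on a finger pad.
Only numpy, scipy, OpenCV 4.12 (cv2) and the standard library are available. Lean on these libraries where they do the work, as an engineer would, in place of code of your own. Each camera call takes 0.05 s, during which the arm holds its last target. There are 200 camera calls.

### The job

Clear the desk for the evening: with the fingertips, gently push the open laptop's lid fully shut from behind, without touching the screen, and only then push the shut laptop straight back under the low desk shelf until its rear edge is up against the shelf's back panel. Only push: do not pinch or lift the laptop at any time, and leave the router, the potted plant and the phone where they are.

Things in the scene. Friction and masses are not known exactly. Their poses are not given: they have to be found in the camera images.
- laptop: Aluminium laptop, loose on the desk on rubber feet, 1.1 to 1.5 kg (7 to 15 N to slide it), 310 mm wide (its y), 220 deep (its x). Origin: centre of the underside, at desk level. x points from the user's front edge (x = -110 mm) to the rear, hinged edge (x = +110 mm), z up. The base spans 2 to 15 mm above the desk, keyboard on top; shut, the laptop is 21.5 mm high.
- lid (a joint): Lid angle in rad: 0 fully shut, pi/2 upright, more leans to the rear (up to 2.3). Hinge line along the laptop's y at x = +104 mm, z = 16.5 mm. The lid is 310 mm wide, reaches 212 mm from the hinge line, is 6 mm thick (outer face 5 mm outside the hinge line). Stiff hinge (0.5 N m, some 1 to 4 N at the free edge): the lid stays at any angle.
- lid_edge (a point): Middle of the free edge of the lid, 212 mm from the hinge line (the top edge when the lid is up, the front edge when shut), midway through its thickness.
- screen: The black display panel on the inner face of the lid, covering nearly all of that face (202 x 304 mm). Origin in the middle of the hinge line.
- laptop_rear (a point): Middle of the rear edge of the laptop's base, 110 mm behind the laptop's origin and 10 mm above the desk; axes as the laptop's.
- shelf: Low pale wood shelf fixed to the desk: board 560 mm wide (its y), 200 deep (its x), top 100 mm and underside 82 mm above the desk, two side panels 524 mm apart. Origin: centre at desk level. x points inwards from the open front edge (x = -100 mm); the laptop stands before it, roughly in line. Back panel's front face at x = +65 mm: pushed home, the laptop's front 55 mm stay out before the board.
- shelf_back (a point): Middle of the front face of the shelf's back panel, 65 mm behind the shelf's origin, 10 mm above the desk; axes as the shelf's.
- router: Black wireless router, 120 x 190 mm and 28 mm high, with three antennas standing up to about 175 mm above its base along its rear edge; stands loose on one end of the shelf's board. Origin: centre of its underside.
- plant: Small plant in a white pot, 76 mm across and 110 mm high, loose on the other end of the shelf's board. Origin: centre of its underside.
- phone: Phone lying flat on the desk in front of one front corner of the laptop, 148 x 72 x 8 mm. Origin: centre of its underside.

How it is judged (in metres and radians):
On the way:
1. the lid is fully shut while the laptop still lies out in front of the shelf (value of joint lid below 0.04 rad and x of laptop_rear in the frame of shelf_back below -0.14 m), for 0.2 s.
At the end, for the whole second after the job is handed in: The lid is shut (within 0.04 rad), the laptop lies flat on the desk under the shelf, at rest, the middle of its rear edge within 15 mm of the back panel and square to the shelf within 0.09 rad (5 degrees) (value of joint lid below 0.04 rad and x of laptop_rear in the frame of shelf_back above -0.015 m and angle between the x axis of laptop and the x axis of shelf, either way round below 0.09 rad and height (world z) of laptop below 0.004 m and angle between laptop's own z axis and vertical below 0.03 rad and linear speed of laptop below 0.01 m/s); the robot touches nothing.
It fails at once if the laptop is lifted (over 12 mm) or tipped (over 0.1 rad) (height (world z) of laptop above 0.012 m or angle between laptop's own z axis and vertical above 0.1 rad).
It fails at once if the screen is touched (over 1 N) (contact force between the arm and screen above 1 N).
It fails at once if the lid is slammed: it closes faster than 3 rad/s (velocity of joint lid below -3 rad/s).
It fails at once if the laptop is pushed with over 45 N (contact force between the arm and laptop above 45 N).
It fails at once if the router, plant or phone is displaced by over 20 mm (distance of any of router, plant, phone from where it was at the start of the episode above 0.02 m).
It also fails if it takes over 72 s, if anything falls off the work surface, if the arm or the gripper's body presses on something with over 40 N, if the wrist force passes 120 N, or if a joint passes its speed limit or range.

## Working session

There is one attempt and no reset: what is moved stays moved. The work goes in short steps, Python scripts to look and compute and a shell command to move; the robot and the scene stay as the last step left them, time stands still between calls to the robot, and variables do not carry over. Pictures are saved under pics/ and viewed, at most 10 in all, crops included, and the job is handed in when it is done.

```bash
mkdir -p pics
cat > h.py <<'E'
import numpy as np, cv2
from station import r, vision
def grab(name, fn=None):
    im,d=vision.capture(name)
    if fn: cv2.imwrite('pics/'+fn, im[:,:,::-1])
    return im,d
def cloud(name,d):
    m=vision.camera_model(name); H,W=d.shape
    f=H/2/np.tan(np.radians(m['vertical_fov']/2))
    K=np.array([[f,0,m['cx']],[0,f,m['cy']],[0,0,1]])
    v,u=np.mgrid[:H,:W]
    p=cv2.undistortPoints(np.stack([u,v],-1).reshape(-1,1,2).astype(float),K,np.array(m['distortion'])).reshape(H,W,2)
    P=np.dstack([p*d[...,None],d]); E=np.array(m['extrinsics'])
    W_=P@E[:3,:3].T+E[:3,3]; W_[d==0]=np.nan
    return W_
E
python3 - <<'E'
from h import *
for c in ('side','top'):
    im,d=grab(c,c+'0.png'); P=cloud(c,d); np.save(c+'0.npy',P)
    print(c,np.array(vision.camera_model(c)['extrinsics']).round(3).tolist())
    for t in ('laptop','lid','screen','shelf','router','plant','phone'):
        for o in vision.cut_out(c,t)[:2]:
            q=P[o['region']]; q=q[~np.isnan(q[:,0])]
            print(t,round(o['conf'],2),np.round(o['uv']),len(q),np.percentile(q,[2,50,98],axis=0).round(3).tolist() if len(q) else '')
s=r.sense();print(s['time_s'],np.round(s['ee_rot'],3).tolist(),s['tcp_pos'],r.nose_length)
E
```

```text
side [[-0.711, 0.468, -0.526, 1.143], [0.703, 0.488, -0.517, 0.63], [0.015, -0.737, -0.676, 0.828], [0.0, 0.0, 0.0, 1.0]]
laptop 0.74 [273. 212.] 8163 [[0.389, -0.097, 0.008], [0.573, 0.04, 0.018], [0.69, 0.176, 0.219]]
lid 0.98 [309. 206.] 3019 [[0.384, 0.111, 0.022], [0.553, 0.151, 0.139], [0.683, 0.179, 0.22]]
lid 0.64 [339. 294.] 6341 [[0.586, 0.289, 0.112], [0.688, 0.36, 0.129], [0.783, 0.415, 0.268]]
router 0.74 [337. 294.] 6061 [[0.586, 0.289, 0.117], [0.688, 0.359, 0.129], [0.784, 0.415, 0.267]]
plant 0.72 [426. 210.] 1512 [[0.371, 0.313, 0.109], [0.416, 0.355, 0.187], [0.437, 0.385, 0.204]]
phone 0.68 [164. 186.] 917 [[0.636, -0.35, 0.002], [0.676, -0.273, 0.01], [0.709, -0.207, 0.013]]
phone 0.16 [308. 205.] 2898 [[0.389, 0.114, 0.024], [0.555, 0.151, 0.137], [0.683, 0.179, 0.22]]
top [[-0.01, -0.99, 0.138, 0.441], [-1.0, 0.006, -0.031, 0.072], [0.029, -0.138, -0.99, 1.12], [0.0, 0.0, 0.0, 1.0]]
laptop 0.75 [281. 238.] 12191 [[0.388, -0.099, 0.011], [0.532, 0.051, 0.017], [0.683, 0.17, 0.218]]
lid 0.8 [240. 236.] 3947 [[0.384, 0.103, 0.018], [0.527, 0.143, 0.141], [0.677, 0.175, 0.22]]
screen 0.68 [244. 237.] 3427 [[0.386, 0.106, 0.03], [0.526, 0.141, 0.137], [0.675, 0.17, 0.217]]
shelf 0.73 [185. 250.] 12229 [[0.273, 0.223, 0.087], [0.494, 0.297, 0.1], [0.817, 0.421, 0.105]]
router 0.57 [159. 177.] 4028 [[0.585, 0.284, 0.12], [0.68, 0.351, 0.129], [0.777, 0.41, 0.269]]
plant 0.72 [156. 293.] 1057 [[0.356, 0.304, 0.144], [0.395, 0.338, 0.194], [0.432, 0.378, 0.205]]
phone 0.97 [392. 188.] 1210 [[0.64, -0.351, 0.004], [0.673, -0.279, 0.009], [0.709, -0.209, 0.013]]
0.8 [[0.96, -0.281, -0.0], [-0.281, -0.96, 0.0], [-0.0, -0.0, -1.0]] [0.17556654 0.59979828 0.40476272] 0.1822
```

View pics/side0.png

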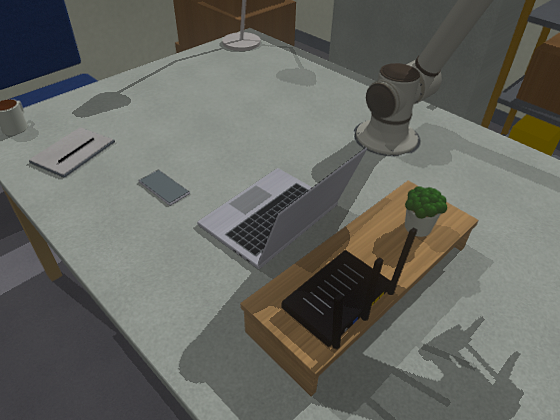

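View pics/top0.png

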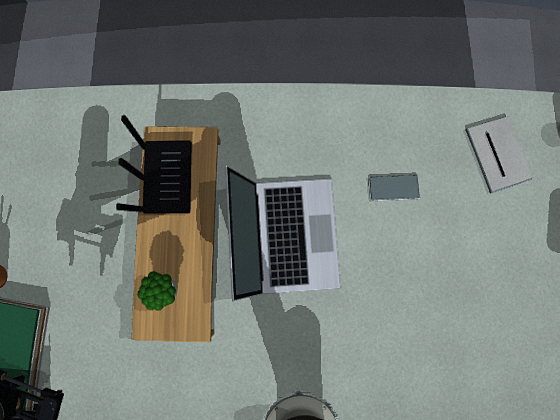

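Run:
```python
from h import *
S=np.load('side0.npy');T=np.load('top0.npy')
c='top'
lap=vision.cut_out('top','laptop')[0]['region'];lid=vision.cut_out('top','lid')[0]['region'];sh=vision.cut_out('top','shelf')[0]['region']
ph=vision.cut_out('top','phone')[0]['region']
def rect(q):
    (cx,cy),(w,h),a=cv2.minAreaRect((q[:,:2]*1000).astype(np.float32)); return np.round([cx,cy,w,h,a],1)
base=T[lap&~lid]; base=base[(base[:,2]>.008)&(base[:,2]<.022)]
print('base',rect(base), np.round(cv2.boxPoints(cv2.minAreaRect((base[:,:2]*1000).astype(np.float32))),0).tolist())
q=T[sh]; q=q[abs(q[:,2]-.1)<.008]; print('board',rect(q),np.round(cv2.boxPoints(cv2.minAreaRect((q[:,:2]*1000).astype(np.float32))),0).tolist())
# board front edge line
m=(abs(T[...,2]-.1)<.006)&(T[...,1]>.15)
p=T[m]; pts=[]
for x in np.arange(.25,.8,.02):
    k=p[abs(p[:,0]-x)<.01]
    if len(k)>5: pts.append((x,k[:,1].min()))
pts=np.array(pts); print('front edge', np.polyfit(pts[:,0],pts[:,1],1), pts.round(3)[::4].tolist(), p[:,0].min(),p[:,0].max())
q=T[lid];q=q[~np.isnan(q[:,0])]
cen=np.median(q,0);u,s,vt=np.linalg.svd(q-cen,full_matrices=False);keep=abs((q-cen)@vt[2])<.006;q=q[keep];cen=q.mean(0);u,s,vt=np.linalg.svd(q-cen,full_matrices=False)
print('lid n',vt[2].round(3),'cen',cen.round(3)); 
k=q[q[:,2]>.205];print('top edge',np.percentile(k,[1,50,99],axis=0).round(3).tolist(),np.polyfit(k[:,0],k[:,1],1))
q=S[vision.cut_out('top','lid')[0]['region']*0==1]
print('phone',rect(T[ph][~np.isnan(T[ph][:,0])]))
```

```text
base [539.1   0.  308.9 213.8   3.2] [[379.0, 98.0], [391.0, -115.0], [699.0, -98.0], [687.0, 115.0]]
board [545.7 323.4 202.3 562.3  88.7] [[262.0, 229.0], [824.0, 216.0], [829.0, 418.0], [267.0, 431.0]]
front edge [-0.02319147  0.23607687] [[0.27, 0.229], [0.35, 0.229], [0.43, 0.226], [0.51, 0.224], [0.59, 0.222], [0.67, 0.22], [0.75, 0.219]] 0.2650261320556979 0.8279744157117086
lid n [ 0.056 -0.955  0.293] cen [0.528 0.141 0.135]
top edge [[0.378, 0.155, 0.205], [0.524, 0.166, 0.217], [0.678, 0.178, 0.222]] [0.05761359 0.13612235]
phone [ 674.8 -281.    72.6  149.4    2.3]
```

```bash
python3 -m creep '[[1,0,0,-35,0,0,0],[1,0,0,-60,0,0,0],[1,34,20,-60,0,0,6],[1,68,41,-60,0,0,12],[1,102,61,-60,0,0,18],[1,136,82,-60,0,0,24],[1,170,102,-60,0,0,30],[1,204,123,-60,0,0,36]]'
python3 - <<'E'
from h import *
s=r.sense();R=np.array(s['ee_rot']);p=np.array(s['tcp_pos']);print(R.round(3).tolist(),p,s['wrist_force'])
t=np.array([.53,.215,.465]);print((R.T@(t-p)*1000).round(1),np.degrees(np.arctan2(R[1,1],R[0,1])))
E
```

```text
time_s: 1.72
tcp_pos: [0.3376, 0.4228, 0.4651]
ee_rot: [[0.608, -0.794, 0.0], [-0.794, -0.608, 0.001], [-0.0, -0.001, -1.0]]
wrist_force: [0.7, 0.9, -0.5]
gripper_width: 0.997
gripper_force: 0.0
[[0.608, -0.794, 0.0], [-0.794, -0.608, 0.001], [-0.0, -0.001, -1.0]] [0.33764483 0.42283925 0.46505726] [ 0.69199228  0.86405071 -0.50783211]
[282.  -26.5  -0. ] -142.5806470186625
```

```bash
python3 -m creep '[[1,35,-3,0,0,0,5],[1,70,-6,0,0,0,10],[1,107,-9,0,0,0,15],[1,144,-13,0,0,0,20],[1,180,-17,0,0,0,25],[1,216,-20,0,0,0,30],[1,252,-24,0,0,0,34.5],[1,281,-27,0,0,0,34.5]]'
python3 - <<'E'
from h import *
s=r.sense();R=np.array(s['ee_rot']);p=np.array(s['tcp_pos']);print(R.round(3).tolist(),p,s['wrist_force'])
t=np.array([.53,.215,.182+.190]);print((R.T@(t-p)*1000).round(1),np.degrees(np.arctan2(R[1,1],R[0,1])))
im,d=grab('side','s1.png')
E
```

```text
time_s: 2.38
tcp_pos: [0.5312, 0.2166, 0.4649]
ee_rot: [[0.052, -0.999, 0.0], [-0.999, -0.052, -0.0], [0.0, -0.0, -1.0]]
wrist_force: [0.0, 0.2, 0.1]
gripper_width: 0.998
gripper_force: 0.0
[[0.052, -0.999, 0.0], [-0.999, -0.052, -0.0], [0.0, -0.0, -1.0]] [0.53119897 0.21657695 0.4649037 ] [0.01680397 0.19318891 0.05695038]
[ 1.5  1.3 92.9] -177.03333477205217
```

View pics/s1.png

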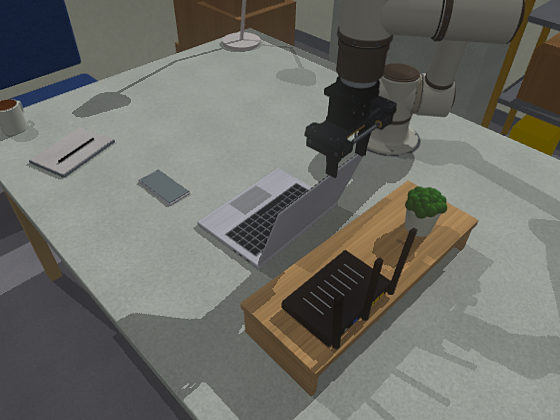

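```bash
python3 -m creep '[[1,0,0,30,0,0,0],[1,0,0,60,0,0,0],[1,0,0,88,0,0,0],[1,0,0,93,0,0,0],[1,8,0,93,0,0,0],[1,16,0,93,0,0,0],[1,22,0,93,0,0,0],[1,26,0,93,0,0,0]]'; python3 -m creep '[[1,4,0,0,0,0,0],[1,8,0,0,0,0,0],[1,12,0,0,0,0,0],[1,16,0,0,0,0,0],[1,20,0,0,0,0,0],[1,24,0,0,0,0,0]]'
python3 - <<'E'
from h import *
im,d=grab('side','s2.png')
cv2.imwrite('pics/s2.png',cv2.resize(im[100:300,150:450,::-1],(780,520)))
E
```

```text
time_s: 3.1
tcp_pos: [0.5317, 0.1918, 0.3739]
ee_rot: [[0.055, -0.998, 0.003], [-0.998, -0.055, 0.002], [-0.002, -0.003, -1.0]]
wrist_force: [0.5, 0.1, -0.2]
gripper_width: 1.0
gripper_force: 0.0
time_s: 3.6
tcp_pos: [0.533, 0.1688, 0.3725]
ee_rot: [[0.056, -0.998, 0.002], [-0.998, -0.056, 0.001], [-0.001, -0.002, -1.0]]
wrist_force: [0.4, 3.7, 2.9]
gripper_width: 1.002
gripper_force: 1.7
```

View pics/s2.png

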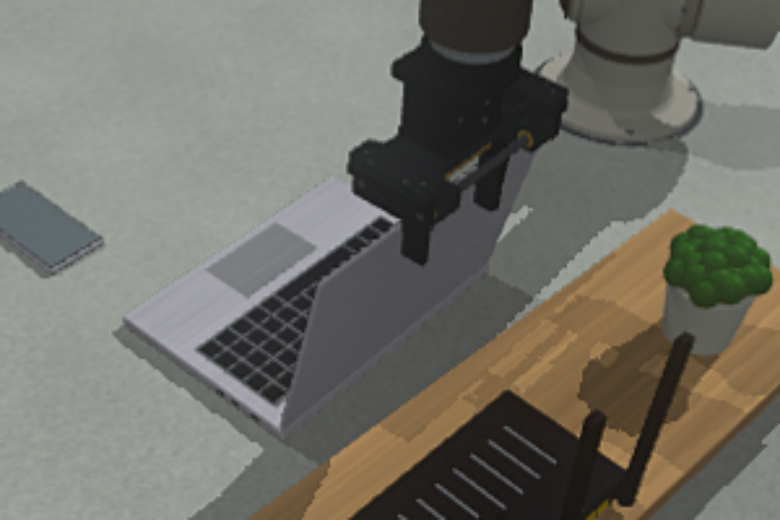

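```bash
python3 -m creep '[[1,15,0,0,0,0,0],[1,30,0,0,0,0,0],[1,45,0,0,0,0,0],[1,61,0,0,0,0,0],[1,77,0,0,0,0,0],[1,92,0,0,0,0,0],[1,107,0,4,0,0,0],[1,121,0,9,0,0,0]]'
python3 - <<'E'
from h import *
im,d=grab('side'); P=cloud('side',d)
for o in vision.cut_out('side','lid')[:1]:
    q=P[o['region']];q=q[~np.isnan(q[:,0])];c=np.median(q,0);q=q[np.linalg.norm(q-c,axis=1)<.15];u,s,v=np.linalg.svd(q-q.mean(0),full_matrices=False);print(o['conf'],v[2].round(3),q.mean(0).round(3),s[2]/len(q)**.5)
E
```

```text
time_s: 4.32
tcp_pos: [0.5388, 0.0461, 0.3619]
ee_rot: [[0.054, -0.999, -0.002], [-0.999, -0.054, -0.0], [0.0, 0.002, -1.0]]
wrist_force: [0.6, 2.2, -0.7]
gripper_width: 0.999
gripper_force: 1.0
0.59 [ 0.051 -0.901 -0.431] [0.566 0.071 0.112] 0.0033424394784772656
```

```bash
python3 -m creep '[[1,15,0,6,0,0,0],[1,28,0,14,0,0,0],[1,41,0,23,0,0,0],[1,53,0,34,0,0,0],[1,64,0,46,0,0,0],[1,74,0,58,0,0,0],[1,82,0,70,0,0,0],[1,89,0,84,0,0,0]]';  python3 - <<'E'
from h import *
im,d=grab('side'); P=cloud('side',d)
for o in vision.cut_out('side','lid')[:1]:
    q=P[o['region']];q=q[~np.isnan(q[:,0])];c=np.median(q,0);q=q[np.linalg.norm(q-c,axis=1)<.15];u,s,v=np.linalg.svd(q-q.mean(0),full_matrices=False);print(o['conf'],v[2].round(3),q.mean(0).round(3),s[2]/len(q)**.5)
E
```

```text
time_s: 5.08
tcp_pos: [0.5443, -0.0423, 0.278]
ee_rot: [[0.055, -0.998, -0.0], [-0.998, -0.055, -0.001], [0.001, 0.0, -1.0]]
wrist_force: [0.6, 0.1, 1.1]
gripper_width: 0.997
gripper_force: 0.5
0.72 [ 0.021 -0.418 -0.908] [0.565 0.025 0.062] 0.004203355569672444
```

```bash
python3 -m creep '[[1,5,0,13,0,0,0],[1,9,0,26,0,0,0],[1,12,0,39,0,0,0],[1,15,0,52,0,0,0],[1,17,0,62,0,0,0],[1,18,0,69,0,0,0],[1,18,0,73,0,0,0],[1,18,0,75,0,0,0]]'; python3 -m creep '[[1,0,0,0.5,0,0,0],[1,0,0,1,0,0,0],[1,0,0,1,0,0,0]]'
```

```text
time_s: 5.85
tcp_pos: [0.5453, -0.0591, 0.204]
ee_rot: [[0.056, -0.998, -0.001], [-0.998, -0.056, -0.001], [0.001, 0.001, -1.0]]
wrist_force: [-5.3, 0.2, 14.7]
gripper_width: 0.997
gripper_force: 7.1
time_s: 6.1
tcp_pos: [0.5451, -0.0591, 0.2041]
ee_rot: [[0.056, -0.998, -0.0], [-0.998, -0.056, -0.001], [0.001, 0.0, -1.0]]
wrist_force: [-3.3, -0.6, 6.5]
gripper_width: 0.998
gripper_force: 3.1
```

```bash
python3 -m creep '[[1,0,0,-20,0,0,0],[1,0,0,-50,0,0,0],[1,30,0,-60,0,0,0],[1,60,0,-60,0,0,0],[1,90,0,-60,0,0,0],[1,105,0,-60,0,0,0],[1,105,0,-60,0,0,0]]'
python3 - <<'E'
from h import *
im,d=grab('top','t3.png');P=cloud('top',d)
for t in('laptop','lid'):
  for o in vision.cut_out('top',t)[:1]:
    q=P[o['region']];q=q[(q[:,2]>.008)&(q[:,2]<.035)]
    print(t,o['conf'],np.percentile(q,[2,50,98],axis=0).round(3).tolist(),np.round(cv2.boxPoints(cv2.minAreaRect((q[:,:2]*1000).astype(np.float32)))).tolist())
    c=np.c_[q[:,:2],np.ones(len(q))];print(np.linalg.lstsq(c,q[:,2],rcond=None)[0])
s=r.sense();print(s['tcp_pos'])
S=cloud('side',grab('side')[1]);k=(S[...,0]>.38)&(S[...,0]<.7)&(abs(S[...,1])<.1)&(S[...,2]>.005)&(S[...,2]<.05);q=S[k];print('side',len(q),np.linalg.lstsq(np.c_[q[:,:2],np.ones(len(q))],q[:,2],rcond=None)[0],q.mean(0))
E
```

```text
time_s: 6.68
tcp_pos: [0.5512, -0.1663, 0.2633]
ee_rot: [[0.052, -0.999, 0.001], [-0.999, -0.052, -0.0], [0.0, -0.001, -1.0]]
wrist_force: [-0.2, 0.1, 0.1]
gripper_width: 0.997
gripper_force: 0.0
laptop 0.87 [[0.388, -0.063, 0.016], [0.521, 0.066, 0.022], [0.689, 0.111, 0.026]] [[379.0, 106.0], [389.0, -107.0], [698.0, -92.0], [688.0, 120.0]]
[-0.00066372 -0.00772926  0.02257277]
lid 0.62 [[0.388, -0.067, 0.018], [0.521, 0.065, 0.022], [0.69, 0.111, 0.026]] [[379.0, 102.0], [390.0, -109.0], [699.0, -93.0], [687.0, 119.0]]
[-0.00091354 -0.00350442  0.02258081]
[ 0.55110982 -0.16350429  0.26294021]
side 6349 [-0.00543237  0.00034939  0.02540348] [0.55261398 0.00477724 0.02240315]
```

View pics/t3.png

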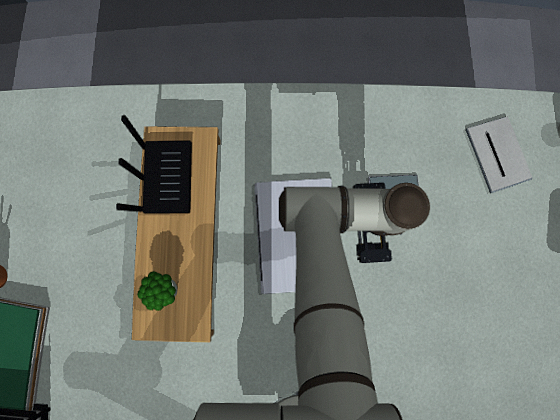

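```bash
python3 -m creep '[[1,0,0,30,0,0,0],[1,0,0,60,0,0,0],[1,0,0,73,0,0,0],[1,-10,0,73,0,0,0],[1,-20,0,73,0,0,0],[1,-30,0,73,0,0,0],[1,-36,0,73,0,0,0],[1,-40,0,73,0,0,0]]'; python3 -m creep '[[1,-3,0,0,0,0,0],[1,-6,-0.5,0,0,0,0],[1,-9,-0.7,0,0,0,0],[1,-12,-0.9,0,0,0,0],[1,-15,-1.2,0,0,0,0],[1,-18,-1.4,0,0,0,0],[1,-21,-1.6,0,0,0,0],[1,-24,-1.9,0,0,0,0]]'
```

```text
time_s: 7.55
tcp_pos: [0.5494, -0.1222, 0.1912]
ee_rot: [[0.058, -0.998, 0.003], [-0.998, -0.058, 0.0], [0.0, -0.003, -1.0]]
wrist_force: [-0.7, -0.3, 0.7]
gripper_width: 1.004
gripper_force: 0.0
time_s: 8.22
tcp_pos: [0.5497, -0.1012, 0.1904]
ee_rot: [[0.056, -0.998, 0.0], [-0.998, -0.056, -0.002], [0.002, -0.0, -1.0]]
wrist_force: [0.2, -7.6, 2.3]
gripper_width: 0.999
gripper_force: 3.9
```

```bash
python3 -m creep '[[1,-6,-0.5,0,0,0,0],[1,-14,-1.1,0,0,0,0.4],[1,-23,-1.8,0,0,0,0.8],[1,-32,-2.5,0,0,0,1.2],[1,-41,-3.2,0,0,0,1.6],[1,-50,-3.9,0,0,0,2],[1,-58,-4.5,0,0,0,2.2],[1,-63,-5,0,0,0,2.2]]'
python3 - <<'E'
from h import *
im,d=grab('top','t4.png');P=cloud('top',d)
o=vision.cut_out('top','laptop')[0];q=P[o['region']];q=q[(q[:,2]>.008)&(q[:,2]<.035)]
print(np.round(cv2.boxPoints(cv2.minAreaRect((q[:,:2]*1000).astype(np.float32)))).tolist())
E
```

```text
time_s: 8.88
tcp_pos: [0.5507, -0.0376, 0.1902]
ee_rot: [[0.018, -1.0, -0.002], [-1.0, -0.018, -0.002], [0.002, 0.002, -1.0]]
wrist_force: [-0.3, -7.4, 2.9]
gripper_width: 0.995
gripper_force: 4.1
[[389.0, 189.0], [392.0, -27.0], [700.0, -22.0], [697.0, 194.0]]
```

```bash
python3 -m creep '[[1,-6,-0.3,0,0,0,0.2],[1,-14,-0.6,0,0,0,0.6],[1,-23,-0.9,0,0,0,1],[1,-32,-1.3,0,0,0,1.4],[1,-41,-1.6,0,0,0,1.8],[1,-50,-2,0,0,0,2.1],[1,-58,-2.3,0,0,0,2.3],[1,-63,-2.5,0,0,0,2.3]]'
python3 - <<'E'
from h import *
for c in('top','side'):
  im,d=grab(c,c+'5.png');P=cloud(c,d)
  for o in vision.cut_out(c,'laptop')[:1]:
    q=P[o['region']];q=q[(q[:,2]>.008)&(q[:,2]<.035)]
    print(c,o['conf'],np.round(cv2.boxPoints(cv2.minAreaRect((q[:,:2]*1000).astype(np.float32)))).tolist())
E
```

```text
time_s: 9.65
tcp_pos: [0.552, 0.0254, 0.1899]
ee_rot: [[-0.023, -1.0, -0.003], [-1.0, 0.023, -0.002], [0.002, 0.003, -1.0]]
wrist_force: [-0.1, -8.7, 3.1]
gripper_width: 1.0
gripper_force: 4.2
top 0.69 [[395.0, 41.0], [703.0, 35.0], [707.0, 229.0], [399.0, 235.0]]
side 0.71 [[391.0, 43.0], [703.0, 35.0], [707.0, 176.0], [394.0, 185.0]]
```

View pics/side5.png

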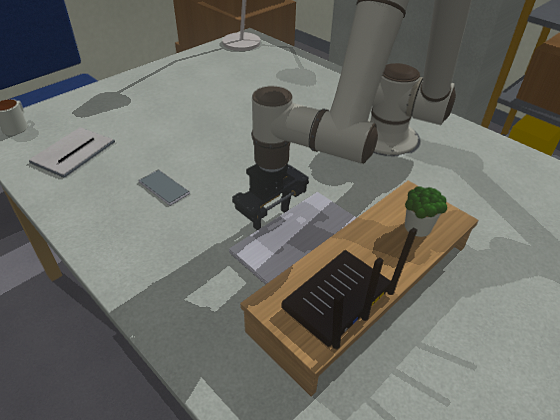

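```bash
python3 -m creep '[[1,-6,0,0,0,0,0],[1,-16,0,0,0,0,0],[1,-27,0,0,0,0,0],[1,-38,0,0,0,0,0],[1,-49,0,0,0,0,0],[1,-60,0,0,0,0,0],[1,-70,0,0,0,0,0],[1,-76,0,0,0,0,0]]' && python3 -m creep '[[1,-6,0,0,0,0,0],[1,-12,0,0,0,0,0],[1,-18,0,0,0,0,0],[1,-24,0,0,0,0,0],[1,-30,0,0,0,0,0],[1,-35,0,0,0,0,0],[1,-39,0,0,0,0,0],[1,-42,0,0,0,0,0]]'
```

```text
time_s: 10.52
tcp_pos: [0.554, 0.1019, 0.1896]
ee_rot: [[-0.023, -1.0, -0.002], [-1.0, 0.023, -0.002], [0.002, 0.002, -1.0]]
wrist_force: [0.1, -8.5, 3.5]
gripper_width: 1.002
gripper_force: 4.1
time_s: 11.18
tcp_pos: [0.5548, 0.1431, 0.1896]
ee_rot: [[-0.024, -1.0, -0.003], [-1.0, 0.024, -0.003], [0.003, 0.003, -1.0]]
wrist_force: [0.4, -8.4, 2.3]
gripper_width: 0.999
gripper_force: 4.3
```

Now small steps until the force rises.

```bash
python3 -m creep '[[1,-1.5,0,0,0,0,0],[1,-3,0,0,0,0,0],[1,-4.5,0,0,0,0,0],[1,-6,0,0,0,0,0]]'; python3 -m creep '[[1,-1,0,0,0,0,0],[1,-2,0,0,0,0,0]]'
```

```text
time_s: 11.52
tcp_pos: [0.555, 0.1487, 0.1896]
ee_rot: [[-0.024, -1.0, -0.003], [-1.0, 0.024, -0.003], [0.003, 0.003, -1.0]]
wrist_force: [0.6, -9.0, 3.5]
gripper_width: 0.999
gripper_force: 4.3
time_s: 11.68
tcp_pos: [0.555, 0.1507, 0.1896]
ee_rot: [[-0.024, -1.0, -0.003], [-1.0, 0.024, -0.003], [0.003, 0.003, -1.0]]
wrist_force: [0.1, -7.8, 3.4]
gripper_width: 1.002
gripper_force: 4.3
```

```bash
python3 -m creep '[[1,-1,0,0,0,0,0],[1,-2,0,0,0,0,0]]'; python3 -m creep '[[1,-1,0,0,0,0,0],[1,-2,0,0,0,0,0]]'
```

```text
time_s: 11.85
tcp_pos: [0.555, 0.1526, 0.1896]
ee_rot: [[-0.024, -1.0, -0.003], [-1.0, 0.024, -0.003], [0.003, 0.003, -1.0]]
wrist_force: [0.2, -9.2, 3.3]
gripper_width: 1.001
gripper_force: 4.3
time_s: 12.02
tcp_pos: [0.5551, 0.1546, 0.1896]
ee_rot: [[-0.024, -1.0, -0.003], [-1.0, 0.024, -0.003], [0.003, 0.003, -1.0]]
wrist_force: [-0.2, -8.9, 3.8]
gripper_width: 0.997
gripper_force: 4.3
```

```bash
python3 -m creep '[[1,-0.7,0,0,0,0,0],[1,-1.5,0,0,0,0,0]]'
```

```text
time_s: 12.18
tcp_pos: [0.5551, 0.1561, 0.1896]
ee_rot: [[-0.024, -1.0, -0.003], [-1.0, 0.024, -0.003], [0.003, 0.003, -1.0]]
wrist_force: [0.2, -8.8, 3.4]
gripper_width: 0.999
gripper_force: 4.3
```

```bash
python3 -m creep '[[1,-0.7,0,0,0,0,0],[1,-1.4,0,0,0,0,0]]'
```

```text
time_s: 12.35
tcp_pos: [0.5551, 0.1575, 0.1896]
ee_rot: [[-0.024, -1.0, -0.003], [-1.0, 0.024, -0.003], [0.003, 0.003, -1.0]]
wrist_force: [-0.1, -7.9, 3.1]
gripper_width: 1.002
gripper_force: 4.3
```

```bash
python3 -m creep '[[1,-0.6,0,0,0,0,0],[1,-1.2,0,0,0,0,0]]'
```

```text
time_s: 12.52
tcp_pos: [0.5552, 0.1581, 0.1896]
ee_rot: [[-0.024, -1.0, -0.003], [-1.0, 0.024, -0.004], [0.004, 0.003, -1.0]]
wrist_force: [0.5, -12.9, 3.7]
gripper_width: 0.996
gripper_force: 6.6
```

```bash
python3 -m creep '[[1,-0.5,0,0,0,0,0],[1,-1,0,0,0,0,0]]'
```

```text
time_s: 12.68
tcp_pos: [0.5553, 0.1584, 0.1896]
ee_rot: [[-0.024, -1.0, -0.004], [-1.0, 0.024, -0.005], [0.005, 0.004, -1.0]]
wrist_force: [1.7, -16.3, 4.1]
gripper_width: 0.998
gripper_force: 7.9
```

Against the panel. Back off along the tool's +x (away from the laptop), then up.

```bash
python3 -m creep '[[1,5,0,0,0,0,0],[1,20,0,0,0,0,0],[1,45,0,0,0,0,0],[1,75,0,0,0,0,0],[1,110,0,-10,0,0,0],[1,145,0,-30,0,0,0],[1,160,0,-60,0,0,0],[1,160,0,-60,0,0,0]]'
python3 - <<'E'
from h import *
for c in('top','side'):
  im,d=grab(c,c+'6.png');P=cloud(c,d)
  for t in('laptop','router','plant','phone'):
   for o in vision.cut_out(c,t)[:1]:
    q=P[o['region']];q=q[~np.isnan(q[:,0])]
    print(c,t,round(o['conf'],2),np.percentile(q,[2,50,98],axis=0).round(3).tolist(),np.round(cv2.boxPoints(cv2.minAreaRect((q[:,:2]*1000).astype(np.float32)))).tolist() if t=='laptop' else '')
E
```

```text
time_s: 13.35
tcp_pos: [0.5534, -0.0014, 0.2547]
ee_rot: [[-0.026, -1.0, 0.01], [-1.0, 0.026, 0.002], [-0.002, -0.01, -1.0]]
wrist_force: [0.1, 1.0, 0.6]
gripper_width: 0.999
gripper_force: 0.0
top laptop 0.88 [[0.603, 0.165, 0.014], [0.653, 0.197, 0.022], [0.702, 0.226, 0.026]] [[595.0, 167.0], [703.0, 163.0], [705.0, 226.0], [597.0, 231.0]]
top router 0.71 [[0.598, 0.165, 0.013], [0.653, 0.198, 0.022], [0.703, 0.229, 0.026]] 
top plant 0.91 [[0.355, 0.304, 0.13], [0.396, 0.338, 0.194], [0.434, 0.378, 0.205]] 
top phone 0.75 [[0.64, -0.352, 0.001], [0.674, -0.277, 0.009], [0.711, -0.207, 0.013]] 
side laptop 0.82 [[0.416, 0.168, 0.015], [0.584, 0.175, 0.022], [0.703, 0.181, 0.025]] [[405.0, 180.0], [412.0, 123.0], [753.0, 164.0], [746.0, 222.0]]
side router 0.94 [[0.588, 0.288, 0.115], [0.688, 0.359, 0.129], [0.784, 0.415, 0.268]] 
side phone 0.96 [[0.633, -0.353, -0.0], [0.675, -0.275, 0.009], [0.71, -0.207, 0.013]]
```

View pics/side6.png

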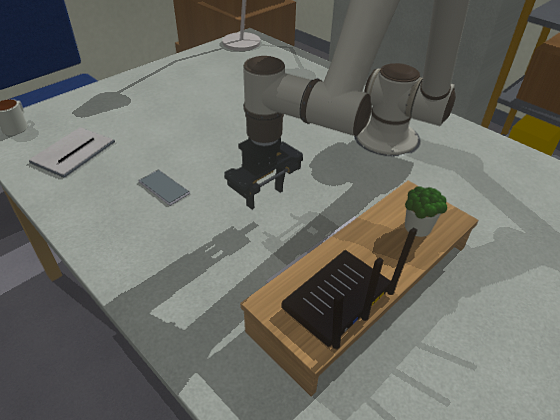

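```bash
python3 -c "
from station import r
print(r.finish_job())"
```

```text
the job is handed in; nothing more can be done
None
```

The job is handed in after about 13 s of the 72 s allowed. The lid was pushed shut from behind, then the laptop was pushed back until the force rose against the shelf's back panel, sitting about square. The router, plant and phone had not moved, going by the cameras, but the hand-in gave no verdict, so I can't confirm it was judged a pass.

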